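# Load the punch-die cassette under the leaf spring of its dock

## Robot

A 6-joint arm with a two-finger parallel gripper is mounted at the origin on a cart in front of the work surface, level with it; the furniture and walls round the work are solid. World frame = base frame: x ahead of the robot, y to its left, z up, the work surface at z = 0. Lengths are in m, angles in degrees, forces in N, time in s.
With the tool pointing down it reaches from about 0.4 to 0.825 m from the base axis. Payload 7 kg.
Tool frame: the origin (TCP) lies between the finger pads; the fingertips stand 19 mm ahead of it and the grasp point (between the pads) is the TCP; x points along the fingers, y is the direction in which the jaws open and shut, and the axes are right-handed (so a half turn about x gives the same grasp; the last joint's range is limited). The gripper opens to 88 mm and grips with 3 to 60 N. Pads are 19 mm wide; open, the fingers measure 130 mm over their backs; the gripper's body (78 mm by 193 mm) begins 47 mm behind the grasp point.
Start: joints at [92.195, 20.546, 0.682, 0, -70.136, -16.507], TCP at [0.167, 0.654, 0.246] pointing down, gripper open.
Joint ranges: [-176.03, 176.03], [-82.01, 121.73], [-58.28, 71.71], [-173.87, 95.51], [-174.79, -0.11], [-173.66, 173.66]. Speed limits (degrees/s): [136.94, 136.94, 172.46, 180, 180, 180].

## Interface

Orientations are given as [roll, pitch, yaw] about the fixed x, y, z axes, in that order (R = Rz(yaw) Ry(pitch) Rx(roll)).
In Python, from plant import * gives the robot as it stands.
- The arm moves only by the tool step_arm, never from a script. Its argument "steps" is a list of rows, each a list of 2 entries, a list of its own where there are three numbers: the shift along the tool's x, y, z in units of 0.02 m (1.0 is 0.02 m), then the turn about the tool's x in units of 6 degrees (1.0 is 6 degrees). A call has 1 to 20 rows; each row shifts and turns the commanded pose from where the row before left it, along the tool's axes as they then stand; what a row does not reach is not made up. A row lasts 1/12 s, in which the tool goes at most 41.7 mm and 7.16 degrees, less where a joint would pass 70% of its speed; a pose out of reach is approached as far as the arm can. A call with a number of a shift or a turn outside -1 to 1 is refused whole. A call with a gripper value outside its range is refused whole. "fingers" is the closure, from 0 (fully open) to 1 (shut), set as the call begins (left out, the last holds). The fingers move at their own pace and stop on an object; "grip_force" is the grip in N (left out, the last holds). Time passes only in rows, so rows that do not move let the fingers close. It gives the time, the measured TCP pose, the force and the opening at its end, in the units of the state.
- get_state(): the state, without advancing time (a new reading comes with each control period).
- capture(name): name is "side" or "top"; returns the picture (384x512x3 uint8, blue, green, red); there is no depth.
- camera_model(name): a dict with "intrinsics" (3x3 intrinsics, pixels), "rvec" (rotation vector, rad) and "tvec" (3), from world to camera coordinates, as OpenCV has them. Camera axes: x right, y down, z forward; pixel columns grow to the right and rows downward; lengths in m; the calibration is good to about 2 mm. A picture is of the moment at which its call begins. camera_model takes no time and is no camera call.
- close_job(): hands the job in, once; it reports no verdict.
The state is a dict: "time_s": time; "joints": joint angles; "qd": joint speeds; "joint_torque": joint torques, N m; "tcp_pos": TCP position; "eef_rot": TCP orientation; "contact_force": force on the tool from outside, world axes, zero at the start; "moment": the same for the moment, N m; "gripper_width": finger opening in m.
Only numpy, scipy, OpenCV 4.12 (cv2) and the standard library are available. Lean on these libraries where they do the work, as an engineer would, in place of code of your own. Each camera call takes 0.05 s, during which the arm holds its last target.

## Task

The flat punch-die cassette lies on the raised spring step of its dock, too high to go under the cross bar. With shut fingertips press it down against the spring behind its thumb ledge and, keeping it pressed, slide it under the cross bar and the leaf spring until it is fully home against the end stop and the step has sprung up behind it, then leave it. Do not pick the cassette up, and leave the things round the dock where they are.

Things in the scene. Friction and masses are not known exactly. Their poses are not given: they have to be found in the camera images.
- dock: Fixed grey cradle on the counter, 242 x 116 x 42 mm, long axis = its x; the cassette slides along its +x (away from the robot). Origin on the counter, on the centre line; the base spans x = -130 to +112 mm. Channel floor at z = 8 mm; side rails (inner faces y = +-46.5 mm) 22 mm high. Nothing stands above cassette and rails but the cross bar and leaf spring.
- mouth (a point): Middle of the lower front edge of the dock's steel cross bar, which spans the channel at dock x = 30 to 42 mm, z = 28 to 42 mm above the counter.
- stop (a point): Middle of the face of the end stop that the cassette's nose must reach: dock x = 98 mm, 16 mm above the counter; the stop's top is at 24 mm.
- cassette: Loose flat grey box 130 (x) x 90 (y) x 16 mm, 0.18 to 0.35 kg, in the dock's channel (1.5 mm play each side), x axis along the dock's. Origin at the centre of its underside: at dock x = -59 to -45 mm at the start, +33 mm when home. On the raised step its top is 34 mm above the counter and its nose strikes the cross bar; pressed by 6 mm or more it passes; pressed flush its top is at 24 mm.
- nose (a point): Middle of the cassette's front end face, 65 mm ahead of its origin, half-way up; the end with the row of die slots.
- ledge (a point): Middle of the upright face of the cassette's thumb ledge, which looks back (-x) at cassette x = -20 mm; 90 mm wide, 7 mm high above the pad. Its other side is a ramp down towards the nose, ending near x = +2 mm. A fingertip on the pad pushes the cassette forward against this face.
- pad (a point): Middle of the ribbed press pad, the flat top face behind the thumb ledge, 45 mm (x = -65 to -20 mm) x 90 mm: x = -42 mm, z = 16 mm in the cassette's frame, 22 mm behind the ledge's face.
- step (a joint): Spring step, a steel plate in the dock's floor at dock x = -110 to -35 mm that holds the cassette up. 0 = up (10 mm above the floor), 0.010 m = flush with the floor. Spring force 6.4 N at 0, 10.4 N at 0.010 (cassette's weight 2 to 3.3 N helps). It springs up behind the cassette's tail once the cassette's origin is beyond dock x = +30 mm, locking it in.
- leaf (a joint): Leaf spring, 44 mm wide, hinged behind the cross bar at dock x = 43 mm and sloping down to its tip at dock x = 71 mm, z = 20 mm. 0 = free, grows (rad) as the cassette lifts it; about 0.15 with the cassette flat under it, when it presses down with about 5 N and drags.
- clips: Small pale box of paper clips 53 x 75 x 21 mm, left of the dock; leave alone. Origin at the centre of its underside.
- glue: Glue stick lying on its side, 95 x 28 mm, right of the dock; leave alone. Origin at the centre of its underside.
- clamp: Black binder clip 41 x 51 x 21 mm, left of the dock's far end; leave alone. Origin under its centre.
- eraser: Eraser in a sleeve, 23 x 52 x 13 mm, right of the dock's far end; leave alone. Origin at the centre of its underside.
- stamp: Wooden rubber stamp 28 x 58 x 73 mm standing at the front right of the counter; leave alone. Origin at the centre of its underside.
- dispenser: Desk tape dispenser 36 x 167 x 78 mm at the front right of the counter; leave alone. Origin at the centre of its underside.
- staples: Box of staples 41 x 74 x 27 mm at the front left of the counter; leave alone. Origin at the centre of its underside.
There are look-alikes about, which are no part of the job. What is shaped like the cassette but purple is not meant.

How it is judged (in metres and radians):
On the way:
1. the cassette, pressed down on the spring step, has its nose under the cross bar (value of joint step above 0.004 m and x of cassette in the frame of dock above -0.025 m and contact force between the fingers and cassette above 1 N), for 0.05 s.
At the end, for the whole second after the job is handed in: The cassette lies flat on the dock's floor (underside within 2.5 mm of it, tilt under 0.04 rad) under the cross bar and the lifted leaf spring, nose within 3.5 mm of the end stop, at rest, with the spring step up again behind its tail (within 2 mm of fully up) (x of cassette in the frame of dock between 0.0295 and 0.037 m and z of cassette in the frame of dock below 0.0105 m and angle between cassette's own z axis and vertical below 0.04 rad and value of joint step below 0.002 m and value of joint leaf above 0.08 rad and linear speed of cassette below 0.02 m/s); the robot touches nothing.
It fails at once if the cassette is lifted or tipped (z of cassette in the frame of dock above 0.03 m or angle between cassette's own z axis and vertical above 0.3 rad).
It fails at once if a thing standing round the dock is moved by more than 25 mm (distance of any of clips, glue, clamp, eraser, stamp, dispenser, staples from where it was at the start of the episode above 0.025 m).
It also fails if it takes over 38 s, if anything falls off the work surface, if the arm or the gripper's body presses on something with over 40 N, if the wrist force passes 120 N, or if a joint passes its speed limit or range.

## Working session

There is one attempt and no reset: what is moved stays moved. The work goes in short steps, Python scripts to look and compute and a tool call to move; the robot and the scene stay as the last step left them, time stands still between calls to the robot, and variables do not carry over. Pictures are saved under pics/ and viewed, and the job is handed in when it is done.

Besides the shell and the picture viewer there is one more tool, called after ">>>" by a JSON object that holds its "method" and its "body". step_arm: Moves the arm, as the interface text tells. Its arguments: {"type":"object","properties":{"steps":{"type":"array","items":{"type":"array"}},"fingers":{"type":"number"},"grip_force":{"type":"number"}},"required":["steps"]}

```bash
mkdir -p pics; ls
python3 - <<'E'
from plant import *
import cv2
for n in("top","side"):
    cv2.imwrite(f"pics/{n}0.png",capture(n)); print(n,camera_model(n))
print(get_state())
E
```

```text
pics
top {'intrinsics': array([[404.33084035,   0.        , 262.06585886],
       [  0.        , 404.33084035, 191.01812099],
       [  0.        ,   0.        ,   1.        ]]), 'rvec': array([ 2.18523874, -2.18116811,  0.11629011]), 'tvec': array([-0.0486465 ,  0.55800598,  1.51681795])}
side {'intrinsics': array([[419.5949604 ,   0.        , 255.79067246],
       [  0.        , 419.5949604 , 187.36344861],
       [  0.        ,   0.        ,   1.        ]]), 'rvec': array([ 2.13121613, -0.29917505,  0.15666034]), 'tvec': array([-0.55545834,  0.12439525,  1.75391816])}
{'time_s': 0.1, 'joints': array([ 9.21950723e+01,  2.05843592e+01,  6.40161806e-01, -1.77588215e-02,
       -7.01332495e+01, -1.65073675e+01]), 'qd': array([-0.0544947 , -0.20612328,  0.14321819,  0.09697151, -0.04481681,
        0.05784385]), 'joint_torque': array([-1.18311578e-03, -5.84163415e+01,  2.93753314e+01,  7.01555327e+00,
        1.01800580e-02, -5.05971423e-05]), 'tcp_pos': array([0.16678085, 0.65367201, 0.24475846]), 'eef_rot': array([ 94.3434539 ,  89.92077351, -99.97488761]), 'contact_force': array([ 0.90521152, -0.55405257, -1.18645152]), 'moment': array([-0.04572567, -0.02021013, -0.02844178]), 'gripper_width': 0.0876373229867051}
```

View pics/top0.png

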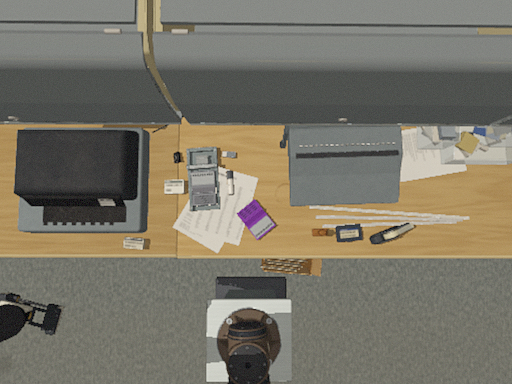

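View pics/side0.png

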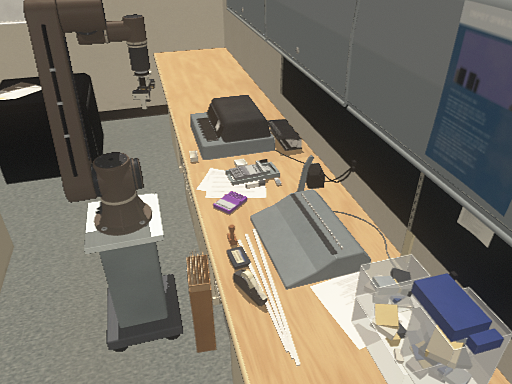

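The dock with the grey cassette is near top (203,180) and side (252,172). The purple look-alike at top (257,219) and side (231,202) isn't the one meant. I'll enlarge both views to confirm.

```bash
cat > h.py <<'E'
import numpy as np, cv2
from plant import *
def cam(n):
    m=camera_model(n); R=cv2.Rodrigues(np.array(m["rvec"]))[0]; return np.array(m["intrinsics"]),R,np.array(m["tvec"]).ravel()
def onplane(n,uv,z):
    K,R,t=cam(n); d=R.T@np.linalg.inv(K)@np.array([uv[0],uv[1],1.]); c=-R.T@t
    return c+d*(z-c[2])/d[2]
def proj(n,P):
    K,R,t=cam(n); p=K@(R@np.array(P,float)+t); return p[:2]/p[2]
E
python3 - <<'E'
from h import *
a=cv2.imread("pics/top0.png")[140:250,160:280]; b=cv2.imread("pics/side0.png")[150:215,185:295]
cv2.imwrite("pics/topc.png",cv2.resize(a,None,fx=5,fy=5,interpolation=cv2.INTER_CUBIC))
cv2.imwrite("pics/sidec.png",cv2.resize(b,None,fx=7,fy=7,interpolation=cv2.INTER_CUBIC))
for uv in[(188,148),(218,148),(191,210),(220,208)]: print(onplane("top",uv,0.03))
E
```

```text
[0.72230752 0.23624473 0.03      ]
[0.72281325 0.12158777 0.03      ]
[0.48501668 0.22079082 0.03      ]
[0.49278048 0.11153058 0.03      ]
```

View pics/topc.png

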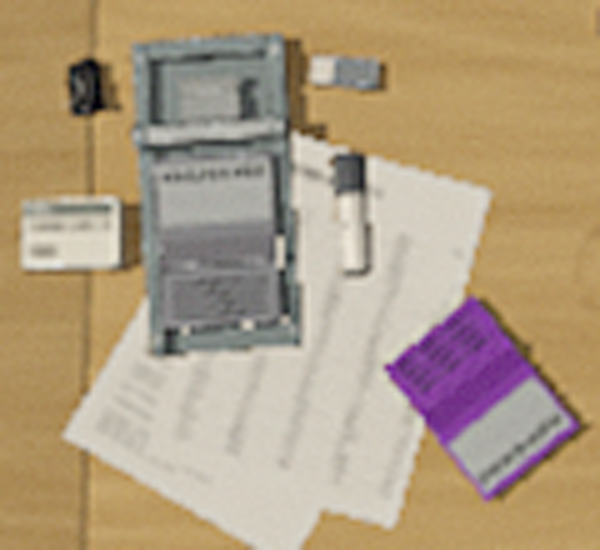

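View pics/sidec.png

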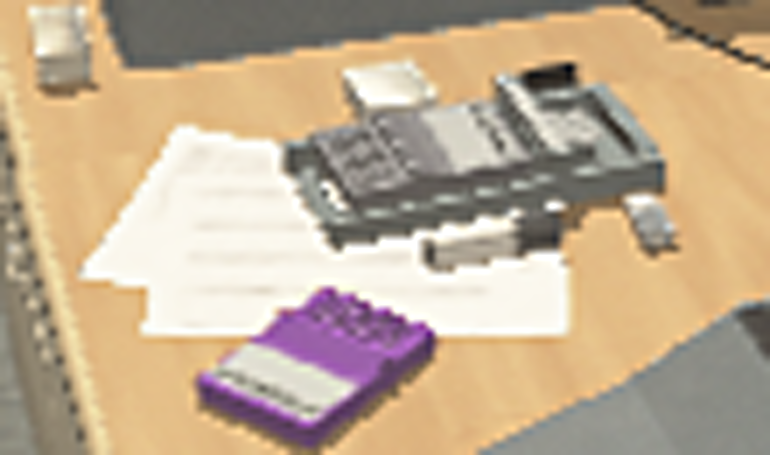

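Run:
```python
from h import *
def px(x,y): return (160+(x+.5)/5-.5,140+(y+.5)/5-.5)
C=[(150,354),(299,346),(133,42),(286,36)]
for z in(0.0,0.022,0.03):
    P=[onplane("top",px(*c),z)[:2] for c in C]
    nl,nr,fl,fr=P
    print(z,np.round(P,4).tolist(),"len",np.linalg.norm(fl-nl),np.linalg.norm(fr-nr),"w",np.linalg.norm(nl-nr),np.linalg.norm(fl-fr))
    for a,b in((nl,fl),(nr,fr)): print("  yaw",np.degrees(np.arctan2(*(b-a)[::-1])))
    print("  yaw cross",[np.degrees(np.arctan2(*(l-r)[::-1]))-90 for l,r in((nl,nr),(fl,fr))], "mid",(nl+nr)/2,(fl+fr)/2)
# cassette feature
for nm,c,z in[("tail",(222,322),.034),("ledgebase",(220,272),.034),("ledgetop",(220,264),.041),("nose",(215,157),.034),("barfronttop",(213,140),.042),("barbacktop",(211,124),.042)]:
    print(nm,onplane("top",px(*c),z))
```

```text
0.0 [[0.4847, 0.2309], [0.4911, 0.1164], [0.7282, 0.2483], [0.7335, 0.1291]] len 0.24407981813686447 0.24269678462027636 w 0.11464920585644822 0.1192902378580941
  yaw 4.09100523882717
  yaw 3.0022751380405923
  yaw cross [np.float64(3.1877841805968217), np.float64(2.537446802508697)] mid [0.48793712 0.17366531] [0.7308479  0.18872744]
0.022 [[0.4838, 0.2273], [0.4901, 0.1145], [0.7239, 0.2445], [0.7291, 0.127]] len 0.24064073148277815 0.23927718491986522 w 0.11303379759872248 0.11760943742112183
  yaw 4.091005238827156
  yaw 3.0022751380405963
  yaw cross [np.float64(3.1877841805968217), np.float64(2.537446802508768)] mid [0.48697382 0.17090451] [0.72646199 0.18575442]
0.03 [[0.4835, 0.226], [0.4898, 0.1138], [0.7223, 0.2431], [0.7275, 0.1262]] len 0.23939015451765588 0.23803369411971562 w 0.11244637641409494 0.11699823726222287
  yaw 4.091005238827163
  yaw 3.0022751380405985
  yaw cross [np.float64(3.1877841805968075), np.float64(2.537446802508697)] mid [0.48662352 0.16990059] [0.72486711 0.18467332]
tail [0.50757152 0.17161841 0.034     ]
ledgebase [0.5454291  0.17365723 0.034     ]
ledgetop [0.55089779 0.17284436 0.041     ]
nose [0.63313777 0.17868421 0.034     ]
barfronttop [0.64498899 0.1793272  0.042     ]
barbacktop [0.6572132  0.18101421 0.042     ]
```

```bash
cat >> h.py <<'E'
from scipy.spatial.transform import Rotation as Ro
def pose():
    s=get_state(); return np.array(s["tcp_pos"]),Ro.from_euler("xyz",s["eef_rot"],degrees=True).as_matrix(),s
def need(T):
    p,R,s=pose(); return R.T@(np.array(T)-p)/0.02
def status():
    p,R,s=pose(); O=np.array([.616,.179]); a=np.radians(3.0); ex=np.array([np.cos(a),np.sin(a)]); ey=np.array([-ex[1],ex[0]])
    print("t",s["time_s"],"tcp",p.round(4),"dock xy",((p[:2]-O)@ex).round(4),((p[:2]-O)@ey).round(4),"F",np.round(s["contact_force"],1),"w",s["gripper_width"])
    print("R cols",R.round(3).tolist(),"yaw of y",np.degrees(np.arctan2(R[1,1],R[0,1])).round(2)); print("j",np.round(s["joints"],1))
E
python3 - <<'E'
from h import *
status(); print(need([.35,.35,.28]),proj("side",[.45,.4,.0]),proj("side",[.45,.4,.15]))
E
```

```text
t 0.1 tcp [0.1668 0.6537 0.2448] dock xy -0.4238 0.4975 F [ 0.9 -0.6 -1.2] w 0.0876373229867051
R cols [[-0.0, -0.247, -0.969], [-0.001, -0.969, 0.247], [-1.0, 0.001, -0.0]] yaw of y -104.32
j [ 92.2  20.6   0.6  -0.  -70.1 -16.5]
[ -1.74359145  12.448774   -12.6316147 ] [211.13278838 157.75095723] [209.26900938 131.44186083]
```

>>> {"method": "step_arm", "body": {"steps": [[[-0.12,0.83,-0.84],0],[[-0.12,0.83,-0.84],0],[[-0.12,0.83,-0.84],0],[[-0.12,0.83,-0.84],0],[[-0.12,0.83,-0.84],0],[[-0.12,0.83,-0.84],0],[[-0.12,0.83,-0.84],0],[[-0.12,0.83,-0.84],0],[[-0.12,0.83,-0.84],0],[[-0.12,0.83,-0.84],0],[[-0.12,0.83,-0.84],0],[[-0.12,0.83,-0.84],0],[[-0.12,0.83,-0.84],0],[[-0.12,0.83,-0.84],0],[[-0.12,0.83,-0.84],0],[[0,0,0],-0.72],[[0,0,0],-0.72],[[0,0,0],-0.72],[[0,0,0],-0.72],[[0,0,0],0]], "fingers": 1, "grip_force": 20}}

```text
time_s: 1.77
tcp_pos: [0.3494, 0.3502, 0.2813]
eef_rot: [46.0, 90.0, -130.8]
contact_force: [0.1, 0.6, -0.4]
gripper_width: 0.0005
```

Run:
```python
from h import *
status(); print(need([.526,.1745,.28]))
```

```text
t 1.7667 tcp [0.3494 0.3502 0.2813] dock xy -0.2573 0.1849 F [ 0.1  0.6 -0.4] w 0.00046576265114014407
R cols [[-0.0, 0.055, -0.998], [-0.0, -0.998, -0.055], [-1.0, 0.0, 0.0]] yaw of y -86.85
j [ 67.9   2.  -18.1  -0.  -69.9  25.3]
[ 0.06627444  9.2543171  -8.33335768]
```

>>> {"method": "step_arm", "body": {"steps": [[[0,0.78,-0.7],0],[[0,0.78,-0.7],0],[[0,0.78,-0.7],0],[[0,0.78,-0.7],0],[[0,0.78,-0.7],0],[[0,0.78,-0.7],0],[[0,0.78,-0.7],0],[[0,0.78,-0.7],0],[[0,0.78,-0.7],0],[[0,0.78,-0.7],0],[[0,0.78,-0.7],0],[[0,0.67,-0.63],0],[[1,0,0],0],[[1,0,0],0],[[1,0,0],0],[[1,0,0],0],[[1,0,0],0],[[1,0,0],0],[[1,0,0],0],[[1,0,0],0]]}}

```text
time_s: 3.43
tcp_pos: [0.5253, 0.1743, 0.1205]
eef_rot: [27.9, 90.0, -149.3]
contact_force: [0.7, -0.0, -1.0]
gripper_width: 0.0005
```

Run:
```python
from h import *
status()
for n,(r,c) in {"top":((140,250),(160,280)),"side":((120,215),(185,295))}.items():
    im=capture(n); print(n,proj(n,pose()[0]-[0,0,.019]))
    cv2.imwrite(f"pics/{n}1.png",cv2.resize(im[r[0]:r[1],c[0]:c[1]],None,fx=5,fy=5,interpolation=cv2.INTER_CUBIC))
```

```text
t 3.4333 tcp [0.5253 0.1743 0.1205] dock xy -0.0909 0.0 F [ 0.7 -0.  -1. ] w 0.0005207059193845652
R cols [[-0.0, 0.049, -0.999], [-0.0, -0.999, -0.049], [-1.0, 0.0, 0.0]] yaw of y -87.19
j [ 38.6  15.8 -24.2  -0.  -50.   54.2]
top [201.41454117 198.67861873]
side [234.43410505 159.659071  ]
```

View pics/top1.png

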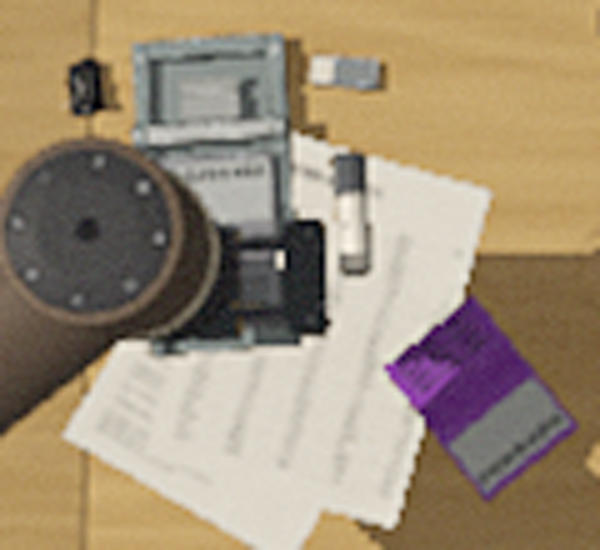

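View pics/side1.png

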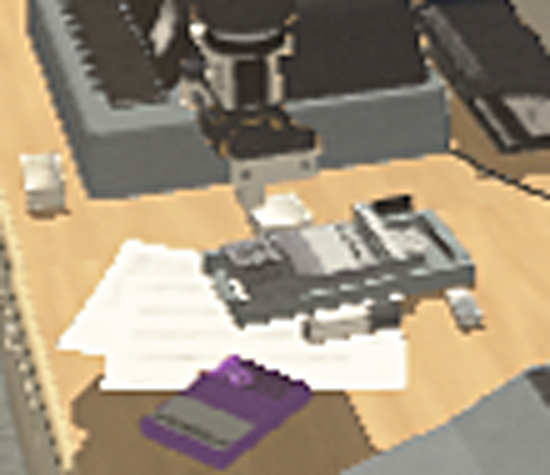

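The top view shows the gripper over the rear of the dock, centred on the channel. In the side view the fingertip is at crop (250,200), which is px (235,160) and matches its projection, above the pad. Now descending.

>>> {"method": "step_arm", "body": {"steps": [[[1,0,0],0],[[1,0,0],0],[[0.8,0,0],0],[[0.2,0,0],0],[[0.2,0,0],0],[[0.15,0,0],0],[[0,0,0],0]]}}

```text
time_s: 4.12
tcp_pos: [0.5259, 0.1746, 0.0552]
eef_rot: [-151.7, 89.9, 31.3]
contact_force: [0.2, -0.6, 0.3]
gripper_width: 0.0001
```

Run:
```python
from h import *
status()
```

```text
t 4.1167 tcp [0.5259 0.1746 0.0552] dock xy -0.0902 0.0003 F [ 0.2 -0.6  0.3] w 0.00012675512890384521
R cols [[0.001, 0.051, -0.999], [0.0, -0.999, -0.051], [-1.0, -0.0, -0.001]] yaw of y -87.05
j [ 38.6  20.7 -27.8   0.  -41.4  54.3]
```

>>> {"method": "step_arm", "body": {"steps": [[[0.1,0,0],0],[[0.1,0,0],0],[[0.1,0,0],0],[[0,0,0],0],[[0,0,0],0]]}}

```text
time_s: 4.53
tcp_pos: [0.5261, 0.1748, 0.0492]
eef_rot: [-152.9, 89.9, 30.1]
contact_force: [1.8, 1.5, 4.5]
gripper_width: 0.0002
```

>>> {"method": "step_arm", "body": {"steps": [[[0.1,0,0],0],[[0.1,0,0],0],[[0.1,0,0],0],[[0,0,0],0],[[0,0,0],0]]}}

```text
time_s: 4.95
tcp_pos: [0.5261, 0.1748, 0.0434]
eef_rot: [-155.2, 89.9, 27.8]
contact_force: [-0.3, 0.5, 6.8]
gripper_width: 0.0008
```

Run:
```python
from h import *
status()
```

```text
t 4.95 tcp [0.5261 0.1748 0.0434] dock xy -0.09 0.0005 F [-0.3  0.5  6.8] w 0.0007688182935786607
R cols [[0.001, 0.052, -0.999], [0.001, -0.999, -0.052], [-1.0, -0.001, -0.002]] yaw of y -87.01
j [ 38.6  21.7 -28.4   0.  -39.8  54.3]
```

Contact now behaves as expected: about 7 N with the pad near flush. I'll press a bit more.

>>> {"method": "step_arm", "body": {"steps": [[[0.1,0,0],0],[[0.05,0,0],0],[[0,0,0],0],[[0,0,0],0]]}}

```text
time_s: 5.28
tcp_pos: [0.5262, 0.1748, 0.0429]
eef_rot: [-163.3, 89.8, 19.8]
contact_force: [-9.9, -1.1, 36.2]
gripper_width: 0.0008
```

>>> {"method": "step_arm", "body": {"steps": [[[-0.05,0,0],0],[[0,0,-0.1],0],[[0,0,-0.1],0],[[0,0,-0.1],0],[[0,0,-0.1],0],[[0,0,0],0]]}}

```text
time_s: 5.78
tcp_pos: [0.5295, 0.1741, 0.043]
eef_rot: [15.3, 89.7, -161.7]
contact_force: [-28.6, 5.1, 45.1]
gripper_width: 0.0005
```

Run:
```python
from h import *
status()
```

```text
t 5.7833 tcp [0.5295 0.1741 0.043 ] dock xy -0.0867 -0.0004 F [-28.6   5.1  45.1] w 0.0005265537463165339
R cols [[-0.006, 0.052, -0.999], [-0.002, -0.999, -0.052], [-1.0, 0.002, 0.006]] yaw of y -87.03
j [ 38.2  22.1 -27.6  -0.2 -40.6  54.9]
```

>>> {"method": "step_arm", "body": {"steps": [[[-0.07,0,0],0],[[-0.05,0,0],0],[[0,0,0],0]]}}

```text
time_s: 6.03
tcp_pos: [0.5319, 0.1742, 0.0434]
eef_rot: [18.2, 89.9, -158.8]
contact_force: [-5.9, 0.1, 6.3]
gripper_width: 0.0007
```

Run:
```python
from h import *
status()
im=capture("side"); cv2.imwrite("pics/side2.png",cv2.resize(im[130:215,205:285],None,fx=7,fy=7,interpolation=cv2.INTER_CUBIC))
im=capture("top"); cv2.imwrite("pics/top2.png",cv2.resize(im[140:220,160:260],None,fx=7,fy=7,interpolation=cv2.INTER_CUBIC))
```

```text
t 6.0333 tcp [0.5319 0.1742 0.0434] dock xy -0.0842 -0.0004 F [-5.9  0.1  6.3] w 0.0006858918768913355
R cols [[-0.002, 0.052, -0.999], [-0.001, -0.999, -0.052], [-1.0, 0.001, 0.002]] yaw of y -87.04
j [ 38.2  22.1 -27.5  -0.1 -40.4  54.9]
```

View pics/side2.png

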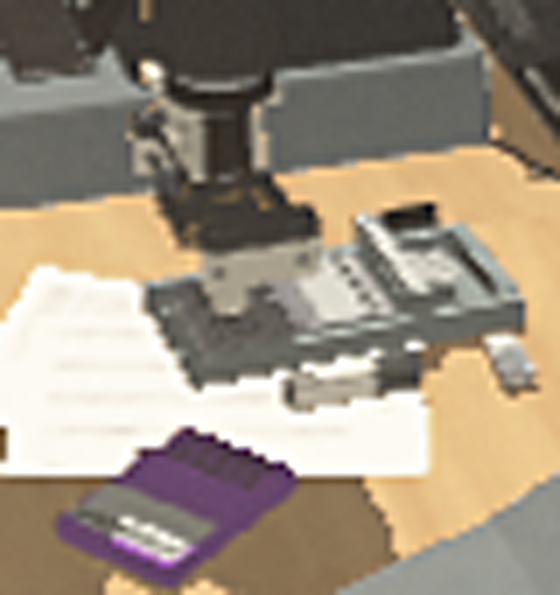

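View pics/top2.png

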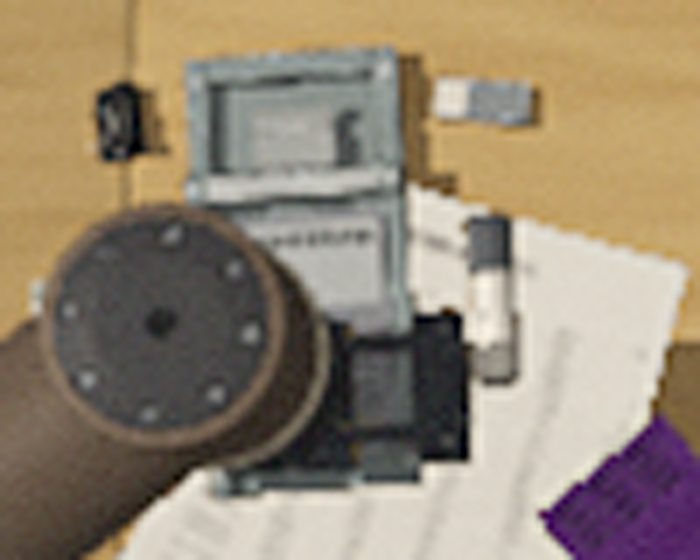

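>>> {"method": "step_arm", "body": {"steps": [[[0.02,0,-0.1],0],[[0,0,-0.1],0],[[0,0,-0.1],0],[[0,0,0],0]]}}

```text
time_s: 6.47
tcp_pos: [0.5362, 0.174, 0.0432]
eef_rot: [19.4, 89.7, -157.7]
contact_force: [-17.0, 1.9, 22.8]
gripper_width: 0.0007
```

Run:
```python
from h import *
status()
```

```text
t 6.4667 tcp [0.5362 0.174  0.0432] dock xy -0.08 -0.0008 F [-17.    1.9  22.8] w 0.0006998943485407545
R cols [[-0.005, 0.051, -0.999], [-0.002, -0.999, -0.051], [-1.0, 0.002, 0.006]] yaw of y -87.07
j [ 37.8  22.6 -26.8  -0.1 -41.   55.2]
```

>>> {"method": "step_arm", "body": {"steps": [[[-0.02,0,-0.15],0],[[0,0,-0.15],0],[[0,0,-0.15],0],[[0,0,-0.15],0],[[0,0,0],0]]}}

```text
time_s: 6.88
tcp_pos: [0.5488, 0.1744, 0.0432]
eef_rot: [24.3, 89.7, -152.8]
contact_force: [-12.3, -0.9, 17.8]
gripper_width: 0.0002
```

Run:
```python
from h import *
status()
im=capture("top"); cv2.imwrite("pics/top3.png",cv2.resize(im[140:220,160:260],None,fx=7,fy=7,interpolation=cv2.INTER_CUBIC))
```

```text
t 6.8833 tcp [0.5488 0.1744 0.0432] dock xy -0.0674 -0.0011 F [-12.3  -0.9  17.8] w 0.00022150804782383802
R cols [[-0.005, 0.051, -0.999], [-0.002, -0.999, -0.051], [-1.0, 0.002, 0.005]] yaw of y -87.06
j [ 37.   23.4 -25.3  -0.1 -41.6  56. ]
```

View pics/top3.png

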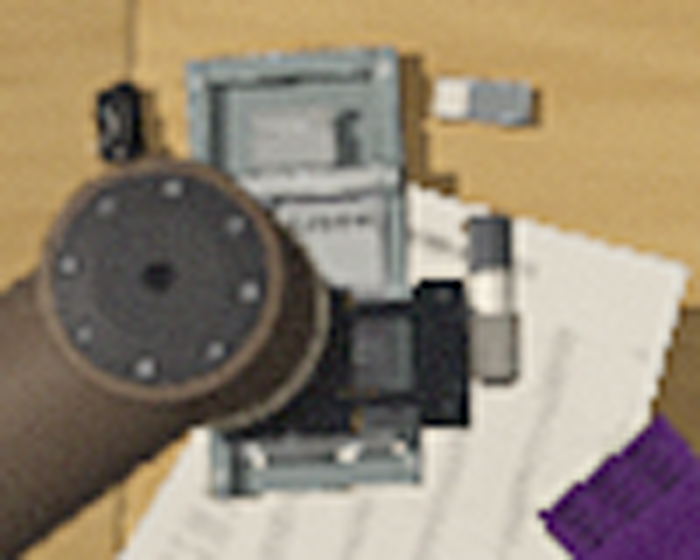

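>>> {"method": "step_arm", "body": {"steps": [[[0,0,-0.15],0],[[0,0,-0.15],0],[[0,0,-0.15],0],[[0,0,-0.15],0],[[0,0,-0.15],0],[[0,0,-0.15],0],[[0,0,0],0]]}}

```text
time_s: 7.52
tcp_pos: [0.5671, 0.1756, 0.0433]
eef_rot: [22.6, 89.7, -154.5]
contact_force: [-10.3, -0.0, 15.7]
gripper_width: 0.0006
```

Run:
```python
from h import *
status()
```

```text
t 7.5167 tcp [0.5671 0.1756 0.0433] dock xy -0.0491 -0.0009 F [-10.3  -0.   15.7] w 0.0006418199266595426
R cols [[-0.004, 0.051, -0.999], [-0.002, -0.999, -0.051], [-1.0, 0.002, 0.004]] yaw of y -87.06
j [ 36.   24.7 -23.   -0.1 -42.6  57. ]
```

>>> {"method": "step_arm", "body": {"steps": [[[0.02,0,-0.15],0],[[0.02,0,-0.15],0],[[0,0,-0.15],0],[[0,0,-0.15],0],[[0,0,-0.15],0],[[0,0,-0.15],0],[[0,0,-0.15],0],[[0,0,0],0]]}}

```text
time_s: 8.18
tcp_pos: [0.5823, 0.176, 0.0431]
eef_rot: [14.8, 89.2, -162.3]
contact_force: [-37.4, 5.7, 41.1]
gripper_width: 0.0005
```

Run:
```python
from h import *
status()
im=capture("top"); cv2.imwrite("pics/top4.png",cv2.resize(im[140:220,160:260],None,fx=7,fy=7,interpolation=cv2.INTER_CUBIC))
im=capture("side"); cv2.imwrite("pics/side4.png",cv2.resize(im[130:215,205:285],None,fx=7,fy=7,interpolation=cv2.INTER_CUBIC))
```

```text
t 8.1833 tcp [0.5823 0.176  0.0431] dock xy -0.0338 -0.0012 F [-37.4   5.7  41.1] w 0.0004530697331811126
R cols [[-0.014, 0.051, -0.999], [-0.004, -0.999, -0.051], [-1.0, 0.004, 0.014]] yaw of y -87.09
j [ 35.   26.1 -20.4  -0.3 -44.3  58.1]
```

View pics/top4.png

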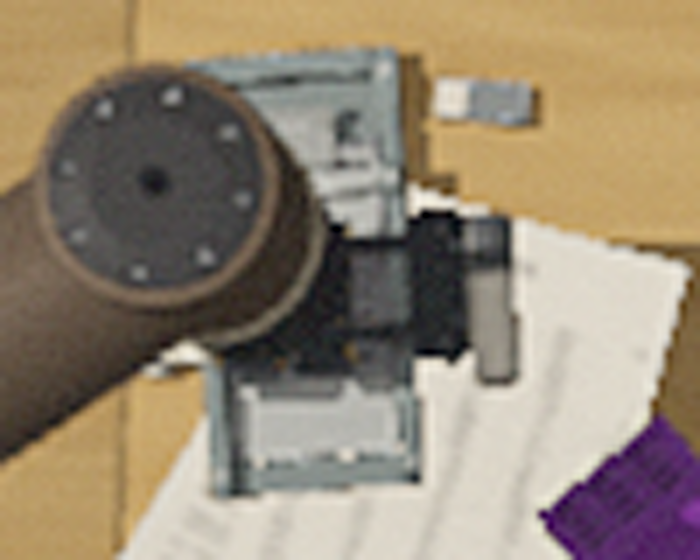

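View pics/side4.png

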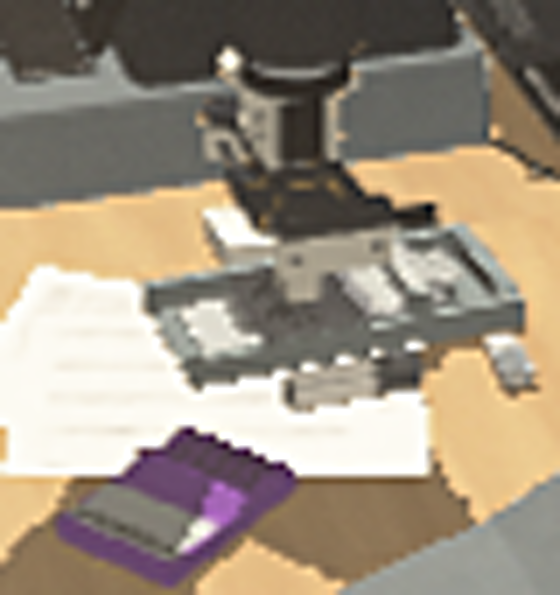

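>>> {"method": "step_arm", "body": {"steps": [[[-0.04,0,0],0],[[-0.04,0,0],0],[[0,0,0],0]]}}

```text
time_s: 8.53
tcp_pos: [0.5846, 0.1762, 0.0432]
eef_rot: [16.3, 89.4, -160.8]
contact_force: [-21.4, 3.6, 19.0]
gripper_width: 0.0004
```

Run:
```python
from h import *
status()
```

```text
t 8.5333 tcp [0.5846 0.1762 0.0432] dock xy -0.0315 -0.0011 F [-21.4   3.6  19. ] w 0.0004112807250741908
R cols [[-0.009, 0.051, -0.999], [-0.003, -0.999, -0.051], [-1.0, 0.003, 0.01]] yaw of y -87.08
j [ 35.   26.1 -20.4  -0.2 -44.1  58.1]
```

>>> {"method": "step_arm", "body": {"steps": [[[-0.01,0,-0.15],0],[[-0.01,0,-0.15],0],[[0,0,-0.15],0],[[0,0,0],0]]}}

```text
time_s: 8.87
tcp_pos: [0.592, 0.1767, 0.0433]
eef_rot: [14.0, 89.2, -163.1]
contact_force: [-28.4, 6.4, 21.8]
gripper_width: 0.0003
```

Run:
```python
from h import *
status()
```

```text
t 8.8667 tcp [0.592  0.1767 0.0433] dock xy -0.0241 -0.001 F [-28.4   6.4  21.8] w 0.00034854103936406817
R cols [[-0.013, 0.051, -0.999], [-0.004, -0.999, -0.05], [-1.0, 0.003, 0.013]] yaw of y -87.1
j [ 34.6  26.7 -19.2  -0.3 -44.8  58.6]
```

>>> {"method": "step_arm", "body": {"steps": [[[-0.02,0,-0.15],0],[[-0.01,0,-0.15],0],[[-0.01,0,-0.15],0],[[0,0,0],0]]}}

```text
time_s: 9.2
tcp_pos: [0.603, 0.1776, 0.0441]
eef_rot: [15.6, 89.4, -161.4]
contact_force: [-17.6, 4.0, 11.9]
gripper_width: 0.0004
```

Run:
```python
from h import *
status()
```

```text
t 9.2 tcp [0.603  0.1776 0.0441] dock xy -0.013 -0.0007 F [-17.6   4.   11.9] w 0.0004114430299955691
R cols [[-0.009, 0.051, -0.999], [-0.003, -0.999, -0.051], [-1.0, 0.003, 0.01]] yaw of y -87.05
j [ 34.1  27.4 -17.9  -0.2 -45.3  59. ]
```

>>> {"method": "step_arm", "body": {"steps": [[[0.05,0,0],0],[[0,0,-0.1],0],[[0,0,-0.1],0],[[0,0,0],0]]}}

```text
time_s: 9.53
tcp_pos: [0.6057, 0.1777, 0.0433]
eef_rot: [13.4, 89.3, -163.6]
contact_force: [-24.4, 5.9, 19.4]
gripper_width: 0.0006
```

Run:
```python
from h import *
status()
```

```text
t 9.5333 tcp [0.6057 0.1777 0.0433] dock xy -0.0103 -0.0007 F [-24.4   5.9  19.4] w 0.0006008611651212172
R cols [[-0.011, 0.051, -0.999], [-0.003, -0.999, -0.051], [-1.0, 0.003, 0.012]] yaw of y -87.07
j [ 33.9  27.7 -17.4  -0.3 -45.5  59.2]
```

>>> {"method": "step_arm", "body": {"steps": [[[0,0,-0.12],0],[[-0.01,0,-0.12],0],[[-0.01,0,-0.12],0],[[0,0,0],0]]}}

```text
time_s: 9.87
tcp_pos: [0.6138, 0.1784, 0.0434]
eef_rot: [12.6, 89.4, -164.5]
contact_force: [-20.2, 5.0, 15.3]
gripper_width: 0.0005
```

Run:
```python
from h import *
status()
```

```text
t 9.8667 tcp [0.6138 0.1784 0.0434] dock xy -0.0022 -0.0005 F [-20.2   5.   15.3] w 0.0005306339177721691
R cols [[-0.01, 0.051, -0.999], [-0.003, -0.999, -0.051], [-1.0, 0.002, 0.01]] yaw of y -87.07
j [ 33.6  28.2 -16.4  -0.3 -45.9  59.6]
```

>>> {"method": "step_arm", "body": {"steps": [[[0,0,-0.12],0],[[0,0,-0.12],0],[[0,0,-0.08],0],[[0,0,0],0]]}}

```text
time_s: 10.2
tcp_pos: [0.6195, 0.1788, 0.0433]
eef_rot: [11.4, 89.3, -165.6]
contact_force: [-21.9, 6.3, 16.0]
gripper_width: 0.0008
```

Run:
```python
from h import *
status()
im=capture("top"); cv2.imwrite("pics/top5.png",cv2.resize(im[140:220,160:260],None,fx=7,fy=7,interpolation=cv2.INTER_CUBIC))
im=capture("side"); cv2.imwrite("pics/side5.png",cv2.resize(im[130:215,205:285],None,fx=7,fy=7,interpolation=cv2.INTER_CUBIC))
```

```text
t 10.2 tcp [0.6195 0.1788 0.0433] dock xy 0.0035 -0.0004 F [-21.9   6.3  16. ] w 0.0007724155379323174
R cols [[-0.011, 0.051, -0.999], [-0.003, -0.999, -0.051], [-1.0, 0.002, 0.011]] yaw of y -87.08
j [ 33.3  28.7 -15.6  -0.3 -46.4  59.9]
```

View pics/top5.png

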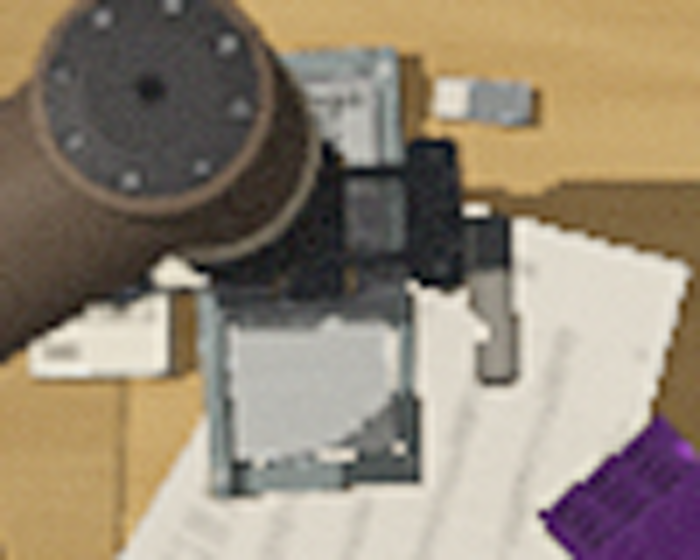

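View pics/side5.png

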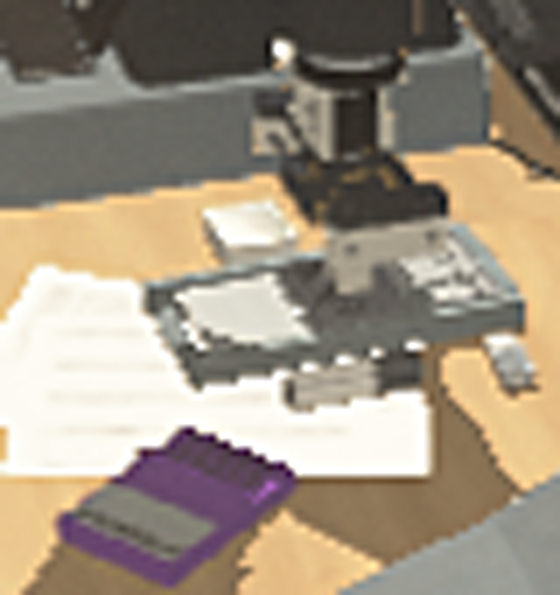

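>>> {"method": "step_arm", "body": {"steps": [[[0,0,-0.1],0],[[0,0,-0.1],0],[[0,0,0],0]]}}

```text
time_s: 10.55
tcp_pos: [0.6198, 0.1788, 0.0433]
eef_rot: [10.5, 89.0, -166.7]
contact_force: [-37.9, 9.8, 28.0]
gripper_width: 0.0005
```

Run:
```python
from h import *
status()
```

```text
t 10.55 tcp [0.6198 0.1788 0.0433] dock xy 0.0038 -0.0004 F [-37.9   9.8  28. ] w 0.0005184011886600375
R cols [[-0.017, 0.051, -0.999], [-0.004, -0.999, -0.05], [-1.0, 0.003, 0.018]] yaw of y -87.1
j [ 33.2  28.9 -15.2  -0.5 -46.9  60. ]
```

>>> {"method": "step_arm", "body": {"steps": [[[0,0,0.12],0],[[0,0,0.12],0],[[0,0,0.1],0],[[0,0,0],0]]}}

```text
time_s: 10.88
tcp_pos: [0.6193, 0.1788, 0.0434]
eef_rot: [13.2, 89.6, -163.8]
contact_force: [-10.9, 3.4, 6.2]
gripper_width: 0.0002
```

Run:
```python
from h import *
status()
```

```text
t 10.8833 tcp [0.6193 0.1788 0.0434] dock xy 0.0033 -0.0004 F [-10.9   3.4   6.2] w 0.00016165353032563605
R cols [[-0.006, 0.051, -0.999], [-0.002, -0.999, -0.051], [-1.0, 0.001, 0.006]] yaw of y -87.05
j [ 33.4  28.5 -15.9  -0.2 -45.9  59.7]
```

>>> {"method": "step_arm", "body": {"steps": [[[-0.03,0,0.1],0],[[-0.05,0,0.05],0],[[-0.1,0,0.05],0],[[-0.1,0,0],0],[[0,0,0],0]]}}

```text
time_s: 11.3
tcp_pos: [0.6197, 0.1793, 0.0506]
eef_rot: [-161.8, 89.9, 21.2]
contact_force: [-0.4, -0.1, 0.8]
gripper_width: 0.0008
```

Run:
```python
from h import *
status()
```

```text
t 11.3 tcp [0.6197 0.1793 0.0506] dock xy 0.0037 0.0001 F [-0.4 -0.1  0.8] w 0.0008090579799360531
R cols [[0.001, 0.052, -0.999], [0.0, -0.999, -0.052], [-1.0, -0.0, -0.001]] yaw of y -87.03
j [ 33.4  27.9 -16.    0.  -46.1  59.5]
```

Free of contact now. I'll lift and back away to look.

>>> {"method": "step_arm", "body": {"steps": [[[-0.5,0,0],0],[[-1,0,0],0],[[-1,0,0],0],[[-1,0,0],0],[[-1,0,0],0],[[-1,0,0],0],[[-1,0,0],0],[[-1,0,0.5],0],[[0,0,1],0],[[0,0,1],0],[[0,0,1],0],[[0,-1,1],0],[[0,-1,1],0],[[0,-1,1],0],[[0,-1,1],0],[[0,-1,1],0],[[0,-1,1],0],[[0,-1,0],0],[[0,-1,0],0],[[0,0,0],0]]}}

```text
time_s: 12.97
tcp_pos: [0.4217, 0.3327, 0.2008]
eef_rot: [-138.7, 89.9, 44.4]
contact_force: [0.9, 0.9, -0.4]
gripper_width: 0.0004
```

Run:
```python
from h import *
status()
im=capture("top"); cv2.imwrite("pics/top6f.png",im); cv2.imwrite("pics/top6.png",cv2.resize(im[140:220,160:260],None,fx=7,fy=7,interpolation=cv2.INTER_CUBIC))
im=capture("side"); cv2.imwrite("pics/side6.png",cv2.resize(im[130:215,185:295],None,fx=7,fy=7,interpolation=cv2.INTER_CUBIC))
```

```text
t 12.9667 tcp [0.4217 0.3327 0.2008] dock xy -0.1859 0.1637 F [ 0.9  0.9 -0.4] w 0.00041816371089001237
R cols [[0.002, 0.054, -0.999], [0.002, -0.999, -0.054], [-1.0, -0.002, -0.002]] yaw of y -86.91
j [ 59.2   9.5 -20.5   0.  -59.8  33.9]
```

View pics/top6.png

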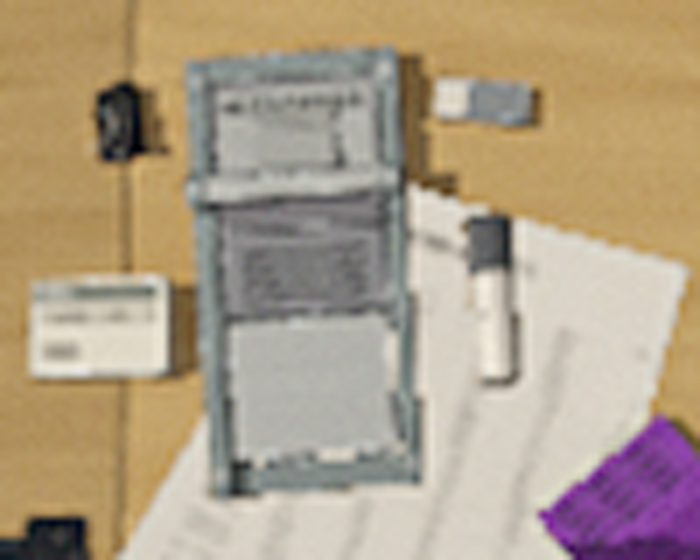

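View pics/side6.png

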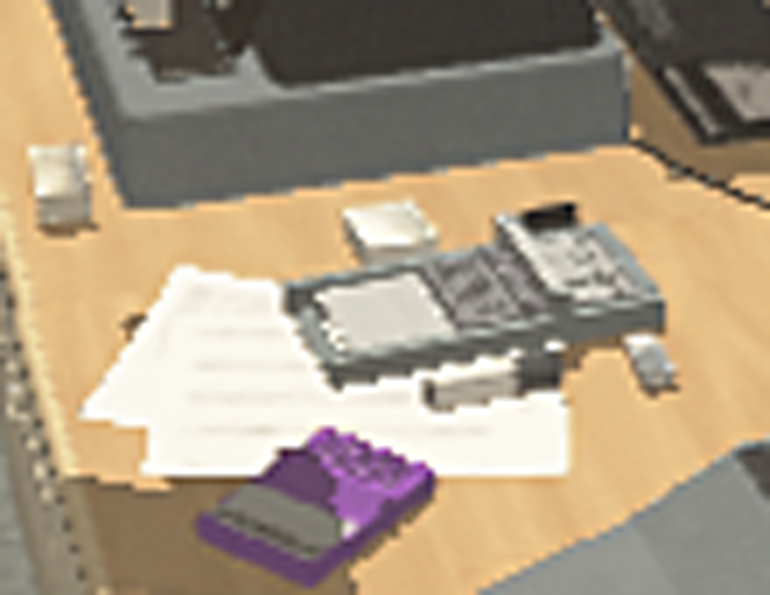

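Run:
```python
from h import *
O=np.array([.616,.179]);a=np.radians(3.)
def D(x,y,z): return [O[0]+x*np.cos(a)-y*np.sin(a),O[1]+x*np.sin(a)+y*np.cos(a),z]
def c(p): return ((p-[160,140]+.5)*7-.5).round(1)
for nm,P in {"tail home":(-.032,0,.024),"tail 5mm short":(-.037,0,.024),"nose home":(.098,0,.024),"stop top":(.098,0,.024),"step front up":(-.035,0,.018),"step front dn":(-.035,0,.008),"step rear up":(-.110,0,.018),"step rear dn":(-.11,0,.008),"base near":(-.13,0,.008),"bar front":(.03,0,.042),"bar back":(.042,0,.042)}.items(): print(nm,c(proj("top",D(*P))))
g=cv2.cvtColor(cv2.imread("pics/top6f.png"),cv2.COLOR_BGR2GRAY)
print(list(enumerate(g[145:214,200:208].mean(1).round().astype(int).tolist(),145)))
```

```text
tail home [304.8 311.9]
tail 5mm short [305.1 321. ]
nose home [295.7  76.7]
stop top [295.7  76.7]
step front up [306.4 318.5]
step front dn [308.7 320.4]
step rear up [311.7 455.3]
step rear dn [314.  456.3]
base near [315.4 492.8]
bar front [296.1 194.4]
bar back [295.3 172.5]
[(145, 164), (146, 154), (147, 144), (148, 142), (149, 148), (150, 129), (151, 121), (152, 169), (153, 160), (154, 126), (155, 145), (156, 153), (157, 150), (158, 156), (159, 166), (160, 166), (161, 165), (162, 168), (163, 144), (164, 154), (165, 183), (166, 190), (167, 160), (168, 91), (169, 121), (170, 120), (171, 133), (172, 130), (173, 123), (174, 139), (175, 120), (176, 119), (177, 122), (178, 121), (179, 123), (180, 122), (181, 119), (182, 114), (183, 140), (184, 114), (185, 151), (186, 186), (187, 179), (188, 178), (189, 178), (190, 178), (191, 177), (192, 176), (193, 180), (194, 180), (195, 180), (196, 177), (197, 178), (198, 178), (199, 176), (200, 177), (201, 177), (202, 178), (203, 180), (204, 176), (205, 154), (206, 137), (207, 136), (208, 136), (209, 132), (210, 182), (211, 210), (212, 207), (213, 207)]
```

Run:
```python
from h import *
O=np.array([.616,.179]);a=np.radians(3.)
def D(x,y,z): return [O[0]+x*np.cos(a)-y*np.sin(a),O[1]+x*np.sin(a)+y*np.cos(a),z]
im=capture("side"); x0,y0,s=222,162,16
b=cv2.resize(im[y0:y0+32,x0:x0+46],None,fx=s,fy=s,interpolation=cv2.INTER_NEAREST)
for z,col in((.018,(0,0,255)),(.008,(255,0,0))):
    for x,y in((-.11,.04),(-.11,-.04),(-.035,.04),(-.035,-.04)):
        p=(proj("side",D(x,y,z))-[x0,y0]+.5)*s; cv2.circle(b,tuple(int(v) for v in p),4,col,-1)
for x in(-.032,): 
    for y in(-.045,.045):
        p=(proj("side",D(x,y,.024))-[x0,y0]+.5)*s; cv2.circle(b,tuple(int(v) for v in p),4,(0,255,0),-1)
cv2.imwrite("pics/side7.png",b)
```

View pics/side7.png

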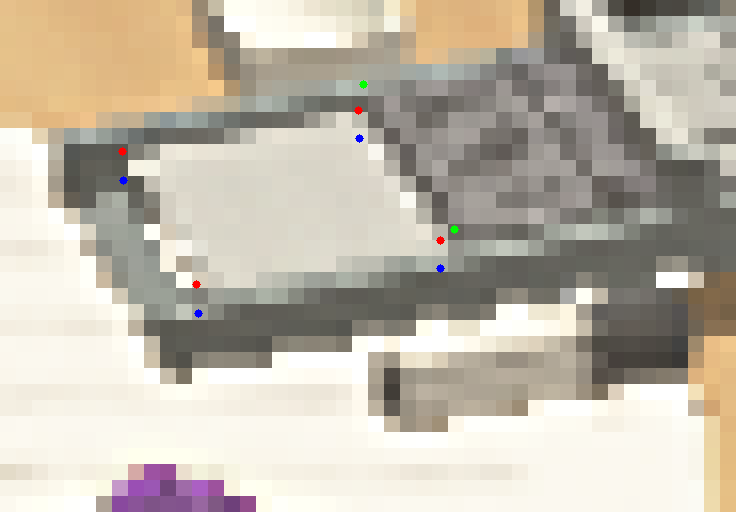

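The plate's outline, with corners near (125,155), (355,112), (440,240) and (190,290), matches the predicted "step up" points in red. The tail edge lies at the predicted home position. Nothing around the dock has moved, so I'm handing in.

Run:
```python
from h import *
print(close_job())
```

```text
the job is handed in; nothing more can be done
None
```

The grey cassette is home in the dock and handed in at about 13 s of the 38 s allowed; `close_job` gives no verdict. I pressed it flush behind its ledge with shut fingertips and pushed it under the bar and leaf until it stalled. The last 4 mm of commanded push moved it only 0.3 mm. I then let the force off, lifted clear and backed away.

**Last checks:**
- **Cassette:** In the top view, the tail and nose edges are within about 2 mm of the computed home position.
- **Step:** In the side view, the plate's corners match the raised position (z = 18 mm), not the flush one.
- **Surroundings:** Compared by eye in the last pictures, the things beside the dock were where they started. I did not re-check the stamp and dispenser, but the arm never went near them.
- **Arm:** The contact force was back to noise level, under 1.5 N, so the arm touches nothing.

**Not clean:**
- **Forces:** The press briefly reached about 45 N at the fingertips, and the push about 38 N. That is well under the 120 N wrist limit. Fingertip contact should not fall under the 40 N limit for the arm and gripper body, but I could not confirm that.
- **Tail lift:** At one point, near 17 mm short of home, the tool rose about 0.8 mm, probably the tail lifting slightly. I pressed again and it went back down.
- **Leaf lift:** I did not measure the leaf's lift directly; I inferred it from where the cassette lies.

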